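# Slide the connector board into its test position and latch it

### The job

With a fingertip, push the black connector board along the rails of the test jig until it drops into the locating notches and lies flat on the rails, then push the turn latch round by its pin until its bar lies straight across the board. Only push: do not pick the board up, and leave the other things on the bench where they are.

Things in the scene. Friction and masses are not known exactly. Their poses are not given: they have to be found in the camera images.
- jig: Test jig fixed to the table: dark base plate 225 x 400 x 12 mm, two aluminium rails along its y (tops at 30 mm) between grey guide walls (40 mm high, 140 mm apart inside), an open channel 64 mm wide, floor at 12 mm, between the rails. Origin: on the table, midway between and along the rails; x across them, away from the robot; y along them, to the notches and the 52 mm high test head; z up.
- seat (a point): Point fixed on the jig, midway between the rails at rail-top height (30 mm), 60 mm along the jig's +y from its origin: the middle of the board's slab underside comes here when the board is home. The rails' four notches, 26 mm long and 7 mm deep, then take the board's feet with 3 mm play at each end. The jig is turned by up to 0.25 rad either way.
- board: Loose black board, 136 mm across and 140 mm along the rails, slab 12 mm thick, 0.3 to 0.6 kg, four white sockets 14 mm high on top, four feet 6 mm high below. Origin: under its middle, level with the feet's undersides; axes as the jig's. Riding on the rails: origin 30 mm, slab 36 to 48 mm above the table; home: origin 24, slab 30 to 42 mm. Starts 80 to 160 mm short of the seat, goes along +y.
- board_rear (a point): Middle of the board's trailing edge face (half-way up the slab), 70 mm behind the board's middle along -y: push here towards +y. A finger pressed on this face may hold the edge up by friction; it then falls home when the finger lets go.
- latch (a joint): Angle of the steel turn latch, rad: 0 with its bar along the jig's +y, beside the rails; grows anticlockwise from above; 1.57 with the bar along -x, across the board (stop at 1.62). Starts at -0.3 to 0.1. Needs about 1 N at the pin, stays where left. Bar 80 mm long, 18 wide, from 44.5 to 54.5 mm above the table: it passes over the board only when that is home, else it strikes its side.
- latch_pivot (a point): The latch's pivot axis, fixed on the jig at x = 100, y = 60 mm, half-way up the bar (49.5 mm above the table).
- latch_pin (a point): Middle of the upright steel pin on the latch's bar, 45 mm from the pivot, 12 mm thick, standing from 54.5 to 86.5 mm above the table (this point at 70.5 mm): push it with a fingertip to turn the latch.
- screwdriver: Bystander, to be left alone: screwdriver lying on the table by the robot's side of the jig.
- housing: Bystander, to be left alone: small white connector housing, 30 x 36 x 18 mm, standing on the jig's base plate beyond the far guide wall. Origin at the centre of its underside.
- roll: Bystander, to be left alone: roll of paper labels, 68 mm across, 25 mm high, standing on the table beyond the jig. Origin at the centre of its underside.
- bin: Bystander, to be left alone: grey three-part bin, 100 x 150 x 45 mm, on the table beyond the jig. Origin at the centre of its underside.
- mug: Bystander, to be left alone: white mug, 80 mm high, at the right of the table. Origin at the centre of its underside.
- crimper: Bystander, to be left alone: crimping pliers lying flat at the left. Origin at the centre of its underside.
- bottle: Bystander, to be left alone: small white bottle, 110 mm high, at the right. Origin at the centre of its underside.
Not all that is in view belongs to the job. What is shaped like the board but pink or red is not meant.

How it is judged (in metres and radians):
On the way, in this order (a step that is already met when the one before it is completed fails the run):
1. the board has dropped into the notches and lies flat on the rails (z of board in the frame of jig between 0.021 and 0.0265 m and y of board in the frame of jig between 0.054 and 0.066 m and angle between the z axis of board and the z axis of jig, either way round below 0.03 rad), for 0.2 s.
2. the latch's bar has been turned across the board (all of step 1 and value of joint latch above 1.3 rad), for 0.2 s.
At the end, for the whole second after the job is handed in: The board lies in the notches, flat on the rails (within 2.5 mm in height, 6 mm along the rails and 0.03 rad of level), the latch is turned to at least 1.3 rad (1.57 is straight across), and both are at rest (all of step 2 and linear speed of board below 0.02 m/s and velocity of joint latch between -0.05 and 0.05 rad/s); the robot touches nothing.
It fails at once if the board is lifted off the rails (over 10 mm) or tipped up (over 0.2 rad) (z of board in the frame of jig above 0.04 m or angle between the z axis of board and the z axis of jig, either way round above 0.2 rad).
It fails at once if a bystander is moved by more than 30 mm (distance of any of screwdriver, housing, roll, bin, mug, crimper, bottle from where it was at the start of the episode above 0.03 m).
It also fails if it takes over 48 s, if anything falls off the work surface, if the arm or the gripper's body presses on something with over 40 N, if the wrist force passes 120 N, or if a joint passes its speed limit or range.

### The arm

A 6-joint arm with a two-finger parallel gripper is mounted at the origin on the work surface. World frame = base frame: x ahead of the robot, y to its left, z up, the work surface at z = 0. Lengths are in m, angles in degrees, forces in N, time in s.
With the tool pointing down it reaches from about 0.375 to 0.9 m from the base axis. Payload 3.1 kg.
Tool frame: the origin (TCP) lies on the centre line of the jaws, within the pads' length; the fingertips stand 25 mm ahead of it and the grasp point (between the pads) lies 6 mm ahead of it; z points along the fingers, y is the line along which they close (so a half turn about z gives the same grasp; the last joint's range is limited). The gripper opens to 87 mm and grips with 3 to 60 N. Pads are 19 mm wide; open, the fingers measure 117 mm over their backs; the gripper's body (75 mm by 190 mm) begins 51 mm behind the grasp point.
Start: joints at [66.434, 30.224, 82.088, -0, 67.689, -10.227], TCP at [0.144, 0.608, 0.248] pointing down, gripper open.
Joint ranges: [-176.69, 176.69], [-43.24, 126.21], [12.49, 139.97], [-82, 262], [0, 151.66], [-163.58, 163.58]. Speed limits (degrees/s): [159.86, 159.86, 180, 180, 180, 180].

### API

Orientations are given as a 3x3 rotation matrix whose columns are the frame's x, y, z axes.
In Python, from rig import bot, cams, models gives the robot as it stands. The module is installed in compiled form; this text tells all that it offers.
- The arm moves only by the shell command python3 -m handwheel 'ROWS' [OPENING]. ROWS is JSON, a list of rows, each a list of 6 numbers: the shift along the world's x, y, z each as a share of 1 m, from -1 to 1, then the turn, a rotation vector about the world's x, y, z each as a share of 2 rad, from -1 to 1. In form: [[dx, dy, dz, wx, wy, wz], ...]. A call has exactly 8 rows; each row is the pose to reach, as a shift and turn from the pose commanded when the call began; what a row does not reach only later rows make up. A row lasts 1/12 s, in which the tool goes at most 41.7 mm and 7.16 degrees, less where a joint would pass 70% of its speed; a pose out of reach is approached as far as the arm can. A call with a number of a shift or a turn outside -1 to 1 is refused whole. A call with a gripper value outside its range is refused whole. OPENING is the opening, from -1 (shut) to 1 (fully open), so that 0 is half open, set as the call begins (- or left out, the last holds). The fingers move at their own pace and stop on an object; the grip force is fixed at half the most. Time passes only in rows, so rows that repeat a pose let the fingers close, or fill a call up. It gives the time, the measured TCP pose, the force, the opening and the grip force at its end, in the units of the state.
- bot.read_state(): the state, without advancing time (a new reading comes with each control period).
- cams.capture(name): name is "side" or "top" or "wrist"; returns (picture, depth): 384x512x3 uint8, blue, green, red; 384x512 float32, m along the optical axis (not along the pixel's ray), 0 where there is no reading.
- cams.calibration(name): a dict with "mtx" (3x3 intrinsics, pixels), "R" (3x3) and "t" (3): a world point X has camera coordinates R X + t; the wrist camera has in their place "tool_from_camera" (4x4, takes a point from camera to tool coordinates, whose origin is the TCP and whose axes are the flange's). Camera axes: x right, y down, z forward; pixel columns grow to the right and rows downward; lengths in m; the calibration is good to about 2 mm. A picture is of the moment at which its call begins: read the wrist's pose just before it. calibration takes no time and is no camera call.
- bot.hand_in(): hands the job in; it is judged then, once.
Trained networks look in the newest picture that a camera, given by its name, has taken for a name from the list of things; names that differ only in an ending like _2 or _b are one class to them, and where a whole thing is asked for, a point or a joint stands for the part that bears it (a point fixed in the world has none). Each returns a list of dicts, best first, with "conf" (0 to 1); they miss things now and then, are a little off and sometimes report something else, mostly with a low value. They report only what shows in the picture. A call takes as long as a camera call. They do not tell look-alikes from the thing itself.
- models.spot_in(query, camera): "position" ([column, row] in pixels, amid what is visible of it).
- models.tip_of(query, camera): "position" ([column, row] in pixels: a listed point, or the origin of a listed thing).
The state is a dict: "time_s": time; "joint_positions": joint angles; "qvel": joint speeds; "tau": joint torques, N m; "position": TCP position; "tcp_rot": TCP orientation; "force": force on the tool from outside, world axes, zero at the start; "moment": the same for the moment, N m; "opening": opening from 0.0 (shut) to 1.0 (fully open); "grasp_force": force on a finger pad.
Only numpy, scipy, OpenCV 4.12 (cv2) and the standard library are available. Lean on these libraries where they do the work, as an engineer would, in place of code of your own. Each camera call takes 0.05 s, during which the arm holds its last target. There are 200 camera calls.

## Working session

There is one attempt and no reset: what is moved stays moved. The work goes in short steps, Python scripts to look and compute and a shell command to move; the robot and the scene stay as the last step left them, time stands still between calls to the robot, and variables do not carry over. Pictures are saved under pics/ and viewed, at most 10 in all, crops included, and the job is handed in when it is done.

```bash
mkdir -p pics
cat > h.py <<'E'
import numpy as np, cv2
from rig import bot,cams,models
def ray_z(name,px,z):
    c=cams.calibration(name);R=np.array(c["R"]);t=np.array(c["t"])
    d=R.T@np.linalg.inv(c["mtx"])@np.array([px[0],px[1],1.]);o=-R.T@t
    return o+d*(z-o[2])/d[2]
E
python3 - <<'E'
from h import *
for n in("top","side"):
    p,d=cams.capture(n);cv2.imwrite(f"pics/{n}0.png",p)
    Z=dict(jig=0,seat=.03,board=.03,board_rear=.042,latch_pivot=.0495,latch_pin=.0705,housing=.012)
    for q in Z:
        for r in models.tip_of(q,n)[:2]: print(n,q,round(r["conf"],2),np.round(r["position"],1),ray_z(n,r["position"],Z[q]).round(4))
s=bot.read_state();print(s["time_s"],s["position"],s["tcp_rot"],s["opening"])
E
```

```text
top jig 0.91 [255.8 200.5] [0.5027 0.0011 0.    ]
top seat 0.85 [231.8 198.3] [0.5052 0.0674 0.03  ]
top board 0.87 [116.3 139.2] [0.6684 0.3954 0.03  ]
top board 0.59 [151.9 297.9] [0.2335 0.2776 0.03  ]
top board_rear 0.94 [126.6 290.4] [0.2536 0.3434 0.042 ]
top board_rear 0.76 [299.2 192.6] [ 0.5219 -0.1178  0.042 ]
top latch_pivot 0.85 [230.  161.3] [0.6055 0.0732 0.0495]
top latch_pivot 0.71 [280.1 157.2] [ 0.6185 -0.0646  0.0495]
top latch_pin 0.74 [214.1 155.1] [0.6183 0.1153 0.0705]
top housing 0.55 [278.7 159.6] [ 0.6187 -0.0625  0.012 ]
side jig 0.68 [264.2 209.8] [0.5184 0.0156 0.    ]
side jig 0.57 [348.8 359.7] [ 0.4812 -0.4325  0.    ]
side seat 0.71 [256.3 191.1] [0.5193 0.0658 0.03  ]
side seat 0.5 [278.4 157.7] [0.6457 0.1591 0.03  ]
side board 0.88 [258.1 122.4] [0.6728 0.3471 0.03  ]
side board 0.57 [139.8 183.7] [0.2318 0.2508 0.03  ]
side board_rear 0.94 [250.1 104.1] [0.6896 0.4404 0.042 ]
side board_rear 0.81 [289.  231.9] [ 0.5229 -0.11    0.042 ]
side latch_pivot 0.67 [285.5 175.8] [0.6143 0.0638 0.0495]
side latch_pin 0.52 [273.8 160.5] [0.6044 0.1171 0.0705]
side housing 0.62 [308.2 210.2] [ 0.6222 -0.0522  0.012 ]
0.8 [0.14413667 0.60812322 0.24757053] [[-9.73028016e-01  2.30686974e-01  1.12521399e-05]
 [ 2.30686974e-01  9.73028016e-01  1.87774506e-05]
 [-6.61693412e-06  2.08667076e-05 -1.00000000e+00]] 0.999955759840018
```

View pics/top0.png

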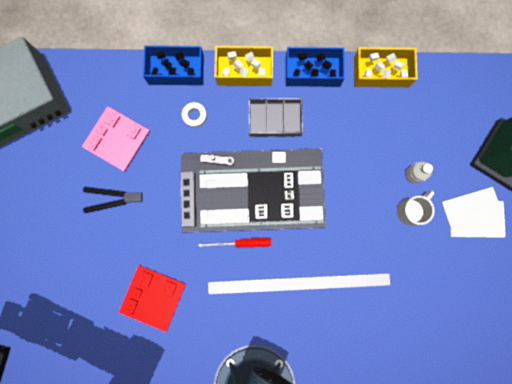

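View pics/side0.png

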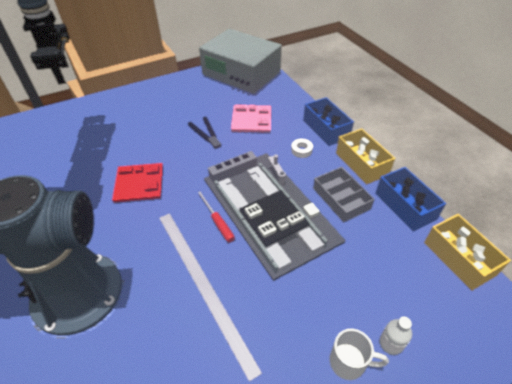

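The top picture shows the jig at about (181–325, 150–232). +y points left towards the head at column 187, and the black board is at (248–298, 172–221). The latch is at (200–235, 159), the housing at (279, 157), and the screwdriver lies below the jig. Next I'll measure the jig pose from depth.

Run:
```python
from h import *
n="top"
p,d=cams.capture(n);c=cams.calibration(n);R=np.array(c["R"]);t=np.array(c["t"])
v,u=np.mgrid[:384,:512]
cam=np.stack([u,v,np.ones_like(u)],-1)@np.linalg.inv(c["mtx"]).T*d[...,None]
W=(cam-t)@R
reg=(u>170)&(u<340)&(v>140)&(v<238)
print("table z",np.median(W[245:265,300:350,2]),"campos",-R.T@t)
m=(reg&(W[...,2]>.007)&(d>0)).astype(np.uint8)
m=cv2.morphologyEx(m,cv2.MORPH_OPEN,np.ones((3,3)))
k,l,st,_=cv2.connectedComponentsWithStats(m);j=1+st[1:,4].argmax();m=l==j
r=cv2.minAreaRect((W[m][:,:2]*1000).astype(np.float32));print(r,st[j])
# board: dark in picture, z~.036-.065
g=p.max(2)
# guide walls: points z .036-.043 ; fit lines
b=(m&(W[...,2]>.041)&(W[...,2]<.07)&(u>240)&(u<302)).astype(np.uint8)
b=cv2.morphologyEx(b,cv2.MORPH_OPEN,np.ones((3,3)))
print("board",cv2.minAreaRect((W[b>0][:,:2]*1000).astype(np.float32)),np.median(W[b>0][:,2]))
h=m&(W[...,2]>.046)&(u<196)
print("head",cv2.minAreaRect((W[h][:,:2]*1000).astype(np.float32)))
big=cv2.resize(p[140:245,170:340],None,fx=4.7,fy=4.7,interpolation=cv2.INTER_CUBIC);cv2.imwrite("pics/big.png",big)
```

```text
table z 6.229349391464922e-05 campos [ 0.37973894 -0.00299107  1.30528434]
((533.2716064453125, 10.91546630859375), (225.24429321289062, 400.3757019042969), 2.6457417011260986) [  181   148   145    84 11087]
board ((514.782470703125, -46.73005676269531), (138.90577697753906, 140.13641357421875), 2.6297032833099365) 0.048849633114897394
head ((503.15521240234375, 186.92129516601562), (148.44871520996094, 36.438053131103516), 2.060208797454834)
```

View pics/big.png

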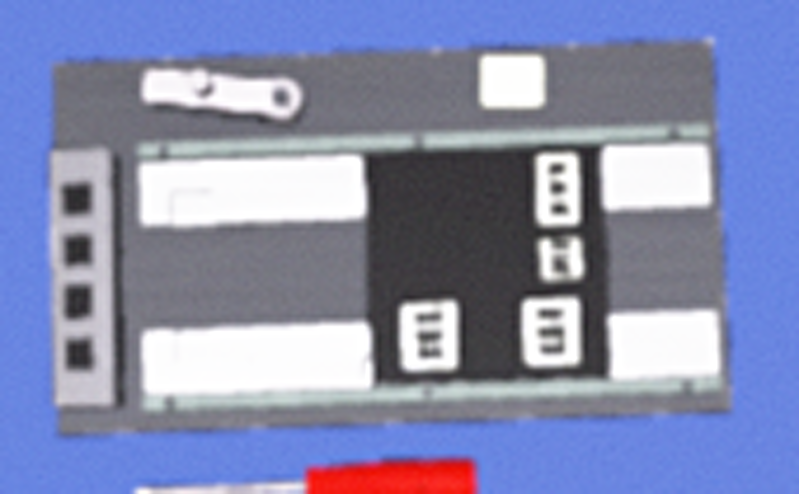

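Everything agrees on these values:
- **Jig:** yaw about 2.65°, with x' = (.999, .046) and y' = (-.046, .999).
- **Board:** middle at (.515, -.047), about 115 mm short of the seat. Rear edge at (.519, -.117).
- **Seat and pivot:** seat at about (.5095, .069), pivot at about (.606, .073).

I'll close the gripper and approach.

```bash
python3 -m handwheel '[[0.14,-0.29,0,0,0,-0.45],[0.14,-0.29,0,0,0,-0.45],[0.14,-0.29,0,0,0,-0.45],[0.14,-0.29,0,0,0,-0.45],[0.14,-0.29,0,0,0,-0.45],[0.14,-0.29,0,0,0,-0.45],[0.14,-0.29,0,0,0,-0.45],[0.14,-0.29,0,0,0,-0.45]]' -1
python3 -m handwheel '[[0.15,-0.29,0,0,0,-0.197],[0.15,-0.29,0,0,0,-0.197],[0.15,-0.29,0,0,0,-0.197],[0.15,-0.29,0,0,0,-0.197],[0.15,-0.29,0,0,0,-0.197],[0.15,-0.29,0,0,0,-0.197],[0.15,-0.29,0,0,0,-0.197],[0.15,-0.29,0,0,0,-0.197]]'
```

```text
time_s: 1.52
position: [0.2848, 0.3156, 0.2478]
tcp_rot: [[-0.419, 0.908, 0.0], [0.908, 0.419, -0.001], [-0.001, 0.0, -1.0]]
force: [0.3, 0.2, -0.9]
opening: 0.476
grasp_force: 0.0
time_s: 2.18
position: [0.4356, 0.0253, 0.248]
tcp_rot: [[-0.043, 0.999, 0.002], [0.999, 0.043, -0.001], [-0.001, 0.002, -1.0]]
force: [0.4, 0.8, 0.7]
opening: 0.007
grasp_force: 0.0
```

```bash
python3 -m handwheel '[[0.084,-0.173,0,0,0,0],[0.084,-0.173,0,0,0,0],[0.084,-0.173,0,0,0,0],[0.084,-0.173,0,0,0,0],[0.084,-0.173,0,0,0,0],[0.084,-0.173,-0.04,0,0,0],[0.084,-0.173,-0.08,0,0,0],[0.084,-0.173,-0.12,0,0,0]]'
python3 -m handwheel '[[0,0,-0.03,0,0,0],[0,0,-0.05,0,0,0],[0,0,-0.065,0,0,0],[0,0,-0.07,0,0,0],[0,0,-0.07,0,0,0],[0,0,-0.07,0,0,0],[0,0.005,-0.07,0,0,0],[0,0.01,-0.07,0,0,0]]'
python3 - <<'E'
from h import *
p,d=cams.capture("side");cv2.imwrite("pics/s1.png",cv2.resize(p[130:290,180:360],None,fx=3.5,fy=3.5))
for r in models.tip_of("board_rear","side")[:3]: print(r["conf"],ray_z("side",r["position"],.042))
E
```

```text
time_s: 2.85
position: [0.5191, -0.1462, 0.127]
tcp_rot: [[-0.043, 0.999, 0.003], [0.999, 0.043, -0.002], [-0.002, 0.003, -1.0]]
force: [-0.3, -0.7, -0.4]
opening: 0.007
grasp_force: 0.0
time_s: 3.52
position: [0.5191, -0.1351, 0.0589]
tcp_rot: [[-0.043, 0.999, 0.003], [0.999, 0.043, -0.001], [-0.001, 0.003, -1.0]]
force: [0.0, 0.3, 0.9]
opening: 0.003
grasp_force: 0.0
0.91 [ 0.5121208  -0.12314689  0.042     ]
0.89 [0.24717889 0.30554846 0.042     ]
```

View pics/s1.png

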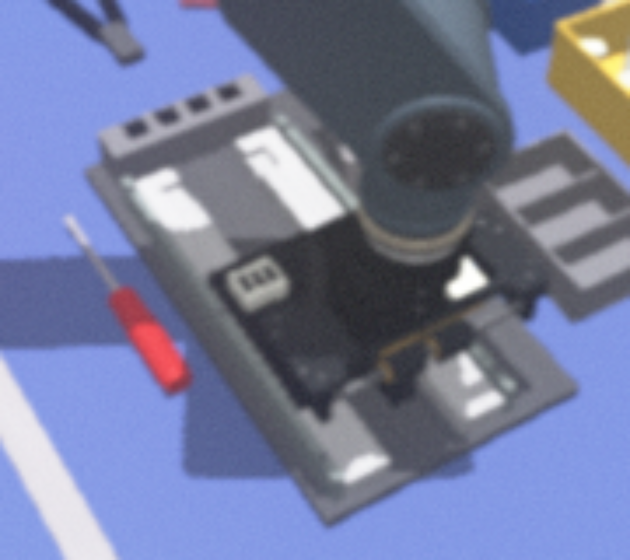

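The fingers are behind the board in the channel, at about (405, 385) in the crop. The notches show near the head. Pushing now.

```bash
python3 -m handwheel '[[0,0.008,0,0,0,0],[-0.001,0.018,0,0,0,0],[-0.001,0.028,0,0,0,0],[-0.002,0.038,0,0,0,0],[-0.002,0.048,0,0,0,0],[-0.003,0.058,0,0,0,0],[-0.003,0.066,0,0,0,0],[-0.003,0.07,0,0,0,0]]'
python3 -m handwheel '[[0,0.005,0,0,0,0],[-0.001,0.01,0,0,0,0],[-0.001,0.015,0,0,0,0],[-0.001,0.02,0,0,0,0],[-0.001,0.025,0,0,0,0],[-0.001,0.03,0,0,0,0],[-0.002,0.034,0,0,0,0],[-0.002,0.036,0,0,0,0]]'
python3 - <<'E'
from h import *
p,d=cams.capture("top");cv2.imwrite("pics/t1.png",cv2.resize(p[140:245,170:340],None,fx=4.5,fy=4.5))
for n in("top","side"):
  if n=="side":cams.capture(n)
  for r in models.tip_of("board",n)[:3]: print(n,r["conf"],ray_z(n,r["position"],.03))
E
```

```text
time_s: 4.28
position: [0.5146, -0.0632, 0.0575]
tcp_rot: [[-0.045, 0.999, -0.001], [0.999, 0.045, 0.0], [0.001, -0.001, -1.0]]
force: [0.5, -3.5, 2.3]
opening: 0.003
grasp_force: 1.6
time_s: 4.95
position: [0.5127, -0.0281, 0.0574]
tcp_rot: [[-0.044, 0.999, -0.001], [0.999, 0.044, 0.0], [0.0, -0.001, -1.0]]
force: [-0.4, -1.9, 0.8]
opening: 0.003
grasp_force: 1.3
top 0.92 [0.64868071 0.39271355 0.03      ]
top 0.68 [0.50230281 0.05657194 0.03      ]
side 0.79 [0.49805036 0.04882903 0.03      ]
side 0.56 [0.22533452 0.25646568 0.03      ]
side 0.42 [0.648586   0.34045516 0.03      ]
```

View pics/t1.png

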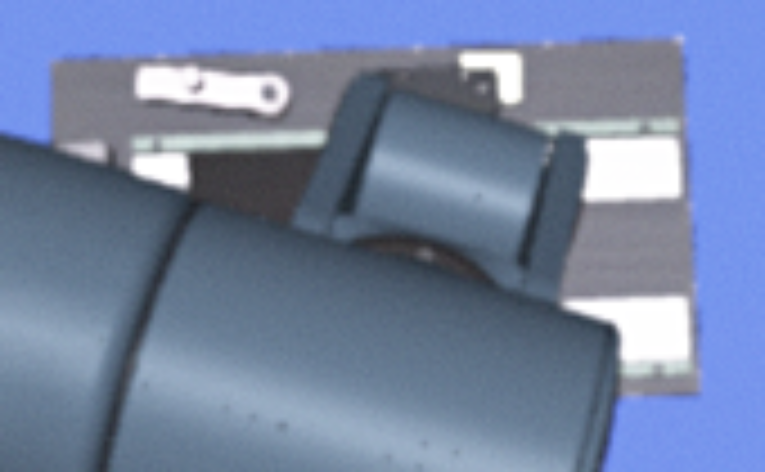

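The board is moving along, with its front edge at column 190 in the crop. About 17 mm remain, so I'll creep from here.

```bash
python3 -m handwheel '[[0,0.002,0,0,0,0],[0,0.004,0,0,0,0],[0,0.006,0,0,0,0],[-0.001,0.008,0,0,0,0],[-0.001,0.01,0,0,0,0],[-0.001,0.011,0,0,0,0],[-0.001,0.012,0,0,0,0],[-0.001,0.013,0,0,0,0]]'
python3 -m handwheel '[[0,0.0005,0,0,0,0],[0,0.001,0,0,0,0],[0,0.0015,0,0,0,0],[0,0.002,0,0,0,0],[0,0.0025,0,0,0,0],[0,0.003,0,0,0,0],[0,0.0035,0,0,0,0],[0,0.004,0,0,0,0]]'
```

```text
time_s: 5.82
position: [0.5121, -0.0158, 0.0575]
tcp_rot: [[-0.044, 0.999, -0.0], [0.999, 0.044, 0.0], [0.0, -0.0, -1.0]]
force: [-0.1, -1.9, -1.2]
opening: 0.003
grasp_force: 0.7
time_s: 6.48
position: [0.5123, -0.012, 0.0576]
tcp_rot: [[-0.044, 0.999, 0.0], [0.999, 0.044, -0.0], [-0.0, 0.0, -1.0]]
force: [0.3, -1.3, -2.0]
opening: 0.003
grasp_force: 0.9
```

```bash
python3 -m handwheel '[[0,0.0005,0,0,0,0],[0,0.001,0,0,0,0],[0,0.0015,0,0,0,0],[0,0.002,0,0,0,0],[0,0.0025,0,0,0,0],[0,0.003,0,0,0,0],[0,0.003,0,0,0,0],[0,0.003,0,0,0,0]]'
```

```text
time_s: 7.15
position: [0.5122, -0.0088, 0.0576]
tcp_rot: [[-0.044, 0.999, 0.0], [0.999, 0.044, 0.0], [0.0, 0.0, -1.0]]
force: [0.4, -2.0, -0.5]
opening: 0.005
grasp_force: 0.7
```

```bash
python3 -m handwheel '[[0,-0.01,0,0,0,0],[0.001,-0.03,0,0,0,0],[0.001,-0.03,0.03,0,0,0],[0.001,-0.04,0.07,0,0,0],[0.001,-0.08,0.1,0,0,0],[0.001,-0.12,0.11,0,0,0],[0.001,-0.16,0.12,0,0,0],[0.001,-0.2,0.12,0,0,0]]'
cat > look.py <<'E'
from h import *
import sys
n="top"
p,d=cams.capture(n);c=cams.calibration(n);R=np.array(c["R"]);t=np.array(c["t"])
cv2.imwrite(sys.argv[1],cv2.resize(p[140:245,170:340],None,fx=4.5,fy=4.5))
v,u=np.mgrid[:384,:512]
cam=np.stack([u,v,np.ones_like(u)],-1)@np.linalg.inv(c["mtx"]).T*d[...,None]
W=(cam-t)@R
a=np.deg2rad(2.65);O=np.array([.5123,.0088])
J=np.stack([(W[...,0]-O[0])*np.cos(a)+(W[...,1]-O[1])*np.sin(a),-(W[...,0]-O[0])*np.sin(a)+(W[...,1]-O[1])*np.cos(a)],-1)
# height profile along y, in |x|<60 dark pixels
for y in np.arange(-.06,.16,.01):
    m=(abs(J[...,1]-y)<.005)&(abs(J[...,0])<.06)&(p.max(2)<75)&(d>0)
    print(round(y,3),m.sum(),np.median(W[m][:,2]).round(4) if m.sum() else None)
b=(abs(J[...,0])<.066)&(p.max(2)<90)&(W[...,2]>.027)&(W[...,2]<.055)&(J[...,1]>-.1)&(J[...,1]<.15)
b=cv2.morphologyEx(b.astype(np.uint8),cv2.MORPH_CLOSE,np.ones((15,15)))
b=cv2.morphologyEx(b,cv2.MORPH_OPEN,np.ones((5,5)))>0
print(cv2.minAreaRect((J[b]*1000).astype(np.float32)))
for q in("latch_pin","latch_pivot"):
    z=dict(latch_pin=.0705,latch_pivot=.0495)[q]
    for r in models.tip_of(q,n)[:2]: print(q,r["conf"],ray_z(n,r["position"],z))
E
python3 look.py pics/t2.png
```

```text
time_s: 7.82
position: [0.5137, -0.2059, 0.1799]
tcp_rot: [[-0.045, 0.999, 0.004], [0.999, 0.045, -0.002], [-0.002, 0.004, -1.0]]
force: [0.8, -0.7, 0.8]
opening: 0.003
grasp_force: 0.0
-0.06 0 None
-0.05 0 None
-0.04 0 None
-0.03 0 None
-0.02 0 None
-0.01 0 None
0.0 72 0.042
0.01 41 0.0422
0.02 10 0.0411
0.03 10 0.0421
0.04 79 0.0419
0.05 87 0.0417
0.06 81 0.0426
0.07 85 0.0418
0.08 94 0.0414
0.09 97 0.0422
0.1 102 0.0416
0.11 107 0.0421
0.12 121 0.0421
0.13 68 0.0419
0.14 0 None
0.15 0 None
((-34.15637969970703, 63.55965042114258), (198.0393524169922, 137.81216430664062), 0.17556868493556976)
latch_pin 0.68 [0.61823303 0.1169189  0.0705    ]
latch_pivot 0.61 [0.60660231 0.07152779 0.0495    ]
latch_pivot 0.25 [0.72924785 0.17775798 0.0495    ]
```

View pics/t2.png

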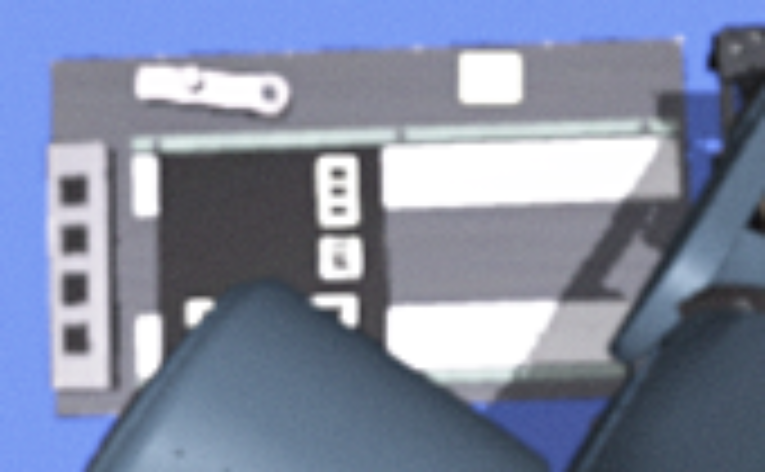

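The board top sits at 42 mm along its whole length, so it is home. It spans columns 160–385 in the crop. The latch pivot is at (.606, .072) and the pin at (.618, .116), so the latch is at about -0.3 rad. I'll push the pin in -x from its far side first, then in -y.

```bash
python3 -m handwheel '[[0.13,0.28,0,0,0,0],[0.13,0.28,0,0,0,0],[0.13,0.28,0,0,0,0],[0.13,0.28,0,0,0,0],[0.13,0.28,0,0,0,0],[0.13,0.28,0,0,0,0],[0.13,0.28,0,0,0,0],[0.13,0.28,0,0,0,0]]'
python3 -m handwheel '[[0.009,0.04,0,0,0,0],[0.009,0.04,0,0,0,0],[0.009,0.04,-0.03,0,0,0],[0.009,0.04,-0.06,0,0,0],[0.009,0.04,-0.08,0,0,0],[0.009,0.04,-0.09,0,0,0],[0.009,0.04,-0.093,0,0,0],[0.009,0.04,-0.093,0,0,0]]'
python3 - <<'E'
from h import *
p,d=cams.capture("side");cv2.imwrite("pics/s2.png",cv2.resize(p[100:260,200:380],None,fx=3.5,fy=3.5))
E
```

```text
time_s: 8.63
position: [0.6433, 0.0826, 0.1767]
tcp_rot: [[-0.049, 0.999, -0.001], [0.999, 0.049, 0.003], [0.003, -0.0, -1.0]]
force: [0.6, -0.6, -0.5]
opening: 0.006
grasp_force: 0.0
time_s: 9.3
position: [0.6513, 0.1165, 0.0836]
tcp_rot: [[-0.044, 0.999, -0.002], [0.999, 0.044, 0.0], [0.0, -0.002, -1.0]]
force: [0.8, 0.1, -0.7]
opening: 0.006
grasp_force: 0.0
```

View pics/s2.png

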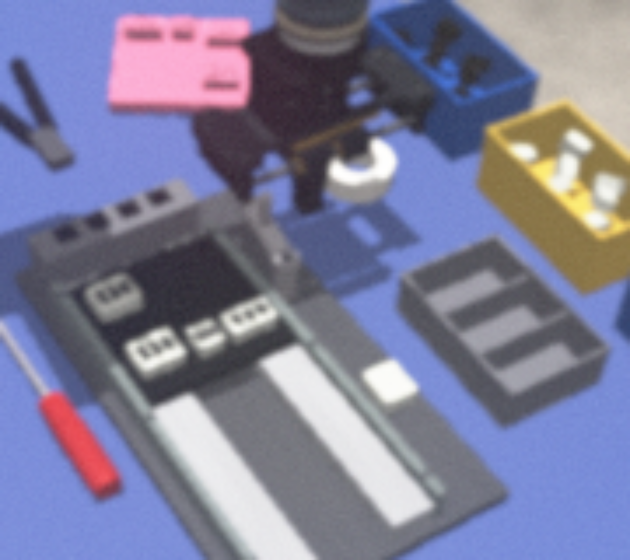

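The board lies flat in the jig, and the fingertip at (310, 190) is just beyond the pin at (265, 215). Raising 3 mm and pushing -x.

```bash
python3 -m handwheel '[[-0.006,0,0.003,0,0,0],[-0.013,0,0.003,0,0,0],[-0.02,0,0.003,0,0,0],[-0.027,0,0.003,0,0,0],[-0.034,-0.001,0.003,0,0,0],[-0.041,-0.003,0.003,0,0,0],[-0.048,-0.005,0.003,0,0,0],[-0.053,-0.007,0.003,0,0,0]]'
python3 -m handwheel '[[0.012,0,0,0,0,0],[0.012,0.03,0,0,0,0],[-0.015,0.03,0,0,0,0],[-0.03,0.03,0,0,0,0],[-0.03,0.03,0,0,0,0],[-0.03,0.025,0,0,0,0],[-0.03,0.02,0,0,0,0],[-0.03,0.015,0,0,0,0]]'
```

```text
time_s: 10.02
position: [0.5986, 0.109, 0.0878]
tcp_rot: [[-0.044, 0.999, 0.001], [0.999, 0.044, -0.0], [-0.0, 0.001, -1.0]]
force: [1.8, 0.5, 1.7]
opening: 0.007
grasp_force: 1.1
time_s: 10.68
position: [0.5677, 0.1253, 0.0873]
tcp_rot: [[-0.041, 0.999, -0.005], [0.999, 0.041, 0.004], [0.004, -0.005, -1.0]]
force: [-8.9, 14.0, 8.2]
opening: 0.004
grasp_force: 8.1
```

Run:
```python
from h import *
p,d=cams.capture("side");q,_=cams.capture("wrist");cv2.imwrite("pics/s3.png",np.hstack([cv2.resize(p[110:230,220:325],None,fx=4,fy=4),cv2.resize(q,None,fx=.75,fy=.75)[:288].copy() if 0 else cv2.copyMakeBorder(cv2.resize(q,None,fx=.7,fy=.7),0,480-269,0,0,cv2.BORDER_CONSTANT)]))
print(bot.read_state()["force"],bot.read_state()["position"])
```

```text
[-6.03576976  6.53527949  5.72081164] [0.56666906 0.12495483 0.08724515]
```

View pics/s3.png

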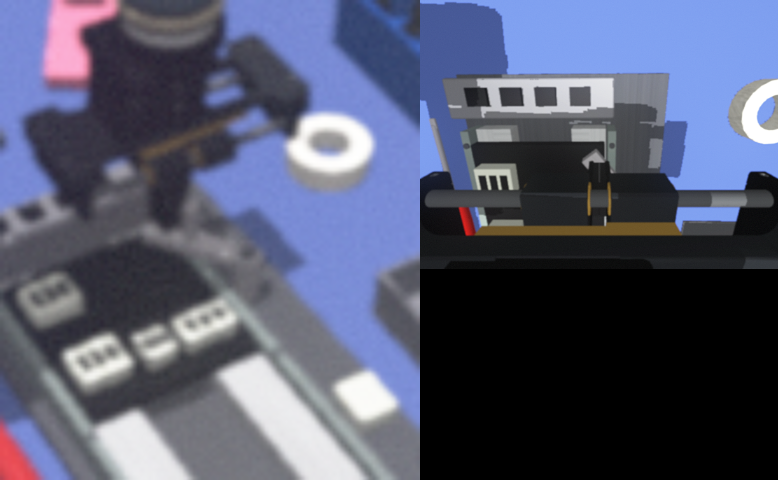

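The pin at about (190, 205) sits at the finger's +x corner, so the latch turned less than planned (about 25°) and the fingertip is narrower than I assumed. I'll back off, go round it and push further in -x.

```bash
python3 -m handwheel '[[-0.002,0.02,0,0,0,0],[-0.002,0.025,0,0,0,0],[0.035,0.025,0,0,0,0],[0.068,0.022,0,0,0,0],[0.068,-0.01,0,0,0,0],[0.068,-0.012,0,0,0,0],[0.06,-0.012,0,0,0,0],[0.052,-0.012,0,0,0,0]]'
python3 -m handwheel '[[-0.006,0,0,0,0,0],[-0.012,0,0,0,0,0],[-0.018,-0.001,0,0,0,0],[-0.022,-0.003,0,0,0,0],[-0.026,-0.005,0,0,0,0],[-0.029,-0.006,0,0,0,0],[-0.031,-0.007,0,0,0,0],[-0.031,-0.007,0,0,0,0]]'
python3 - <<'E'
from h import *
for n in("side","wrist"):
  cams.capture(n)
  for q,z in(("latch_pin",.0705),("latch_pivot",.0495)):
    for r in models.tip_of(q,n)[:2]:
      if n=="side": print(n,q,r["conf"],ray_z(n,r["position"],z))
      else:
        s=bot.read_state();c=cams.calibration(n);T=np.array(c["tool_from_camera"]);Rt=np.array(s["tcp_rot"])
        o=Rt@T[:3,3]+s["position"];dd=Rt@T[:3,:3]@np.linalg.inv(c["mtx"])@np.array([*r["position"],1.])
        print(n,q,r["conf"],o+dd*(z-o[2])/dd[2])
E
```

```text
time_s: 11.45
position: [0.6208, 0.1114, 0.087]
tcp_rot: [[-0.043, 0.999, -0.001], [0.999, 0.043, 0.0], [0.0, -0.001, -1.0]]
force: [-0.3, 0.4, -0.3]
opening: 0.004
grasp_force: 0.0
time_s: 12.12
position: [0.5906, 0.1048, 0.0876]
tcp_rot: [[-0.044, 0.999, 0.001], [0.999, 0.044, -0.0], [-0.0, 0.001, -1.0]]
force: [1.4, -1.7, -0.5]
opening: 0.002
grasp_force: 0.5
side latch_pin 0.69 [0.57466302 0.08810459 0.0705    ]
side latch_pivot 0.65 [0.61526645 0.07070457 0.0495    ]
side latch_pivot 0.5 [ 0.49049334 -0.03295323  0.0495    ]
wrist latch_pin 0.91 [0.57387499 0.1090266  0.0705    ]
```

The wrist view puts the pin at (.574, .107), about 45°. Next I go round to its +y side and push -y.

```bash
python3 -m handwheel '[[0.01,0,0,0,0,0],[0.01,0.03,0,0,0,0],[0.005,0.037,0,0,0,0],[-0.025,0.037,0,0,0,0],[-0.025,0.037,0,0,0,0],[-0.025,0.03,0,0,0,0],[-0.025,0.022,0,0,0,0],[-0.025,0.015,0,0,0,0]]'
python3 -m handwheel '[[0,-0.005,0,0,0,0],[0,-0.01,0,0,0,0],[0,-0.015,0,0,0,0],[-0.001,-0.019,0,0,0,0],[-0.001,-0.023,0,0,0,0],[-0.001,-0.026,0,0,0,0],[-0.001,-0.029,0,0,0,0],[-0.001,-0.031,0,0,0,0]]'
```

```text
time_s: 13.08
position: [0.5642, 0.1203, 0.0874]
tcp_rot: [[-0.042, 0.999, -0.003], [0.999, 0.042, 0.002], [0.003, -0.003, -1.0]]
force: [-6.9, 8.4, 2.8]
opening: 0.002
grasp_force: 4.2
time_s: 13.75
position: [0.5636, 0.0886, 0.0872]
tcp_rot: [[-0.044, 0.999, -0.001], [0.999, 0.044, -0.0], [-0.0, -0.001, -1.0]]
force: [-2.6, 1.4, -0.5]
opening: 0.007
grasp_force: 1.4
```

Run:
```python
from h import *
n="wrist";s=bot.read_state();p,_=cams.capture(n);print(s["force"])
c=cams.calibration(n);T=np.array(c["tool_from_camera"]);Rt=np.array(s["tcp_rot"])
for r in models.tip_of("latch_pin",n)[:2]:
    o=Rt@T[:3,3]+s["position"];dd=Rt@T[:3,:3]@np.linalg.inv(c["mtx"])@np.array([*r["position"],1.])
    print(r,o+dd*(.0705-o[2])/dd[2])
q,_=cams.capture("side");print([(r["conf"],ray_z("side",r["position"],.0705)) for r in models.tip_of("latch_pin","side")[:2]])
cv2.imwrite("pics/s4.png",np.hstack([cv2.resize(q[110:230,220:325],None,fx=3.2,fy=3.2),cv2.resize(p[90:310,150:400],(436,384))]))
```

```text
[-2.55269452  1.4012406  -0.52518379]
[(0.5, array([0.55492827, 0.06164684, 0.0705    ])), (0.4, array([0.69803469, 0.12808632, 0.0705    ]))]
```

View pics/s4.png

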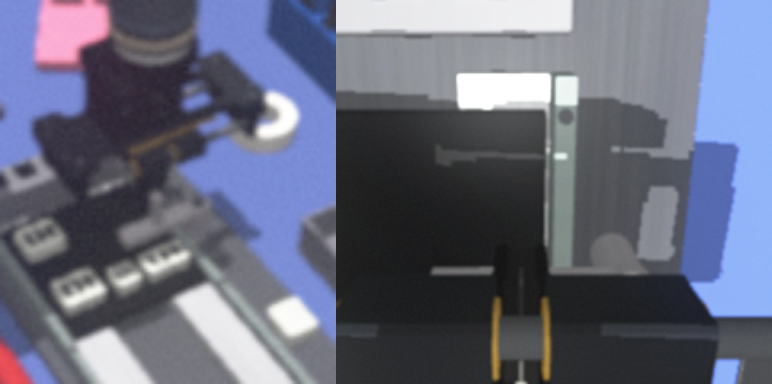

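The bar now lies across the board, running from (205, 215) to (125, 235) in the left half. One small last push, then I retreat and check.

```bash
python3 -m handwheel '[[0,-0.001,0,0,0,0],[0,-0.002,0,0,0,0],[0,-0.003,0,0,0,0],[0,-0.003,0,0,0,0],[0,0.01,0,0,0,0],[0,0.03,0,0,0,0],[0,0.03,0.04,0,0,0],[0,0.05,0.08,0,0,0]]'
python3 -m handwheel '[[0,0.04,0.04,0,0,0],[0,0.08,0.08,0,0,0],[-0.03,0.12,0.08,0,0,0],[-0.06,0.16,0.08,0,0,0],[-0.09,0.2,0.08,0,0,0],[-0.12,0.24,0.08,0,0,0],[-0.12,0.24,0.08,0,0,0],[-0.12,0.24,0.08,0,0,0]]'
python3 look.py pics/t3.png
```

```text
time_s: 14.62
position: [0.5637, 0.1368, 0.1629]
tcp_rot: [[-0.043, 0.999, -0.005], [0.999, 0.043, -0.002], [-0.002, -0.005, -1.0]]
force: [1.2, -0.1, 0.1]
opening: 0.008
grasp_force: 0.0
time_s: 15.28
position: [0.4409, 0.3826, 0.2456]
tcp_rot: [[-0.049, 0.999, 0.001], [0.999, 0.049, 0.003], [0.003, 0.002, -1.0]]
force: [1.1, -1.1, -0.2]
opening: 0.004
grasp_force: 0.0
-0.06 0 None
-0.05 0 None
-0.04 0 None
-0.03 0 None
-0.02 0 None
-0.01 0 None
0.0 141 0.0421
0.01 65 0.0419
0.02 12 0.044
0.03 11 0.0416
0.04 94 0.0421
0.05 97 0.0419
0.06 101 0.0423
0.07 116 0.0422
0.08 148 0.0423
0.09 107 0.0422
0.1 111 0.0417
0.11 106 0.042
0.12 136 0.0423
0.13 73 0.0417
0.14 0 None
0.15 0 None
((-34.150856018066406, 63.38209915161133), (197.73292541503906, 137.91172790527344), 0.0439208522439003)
latch_pin 0.57 [0.55579657 0.07155819 0.0705    ]
latch_pivot 0.98 [0.61700106 0.06648821 0.0495    ]
```

View pics/t3.png

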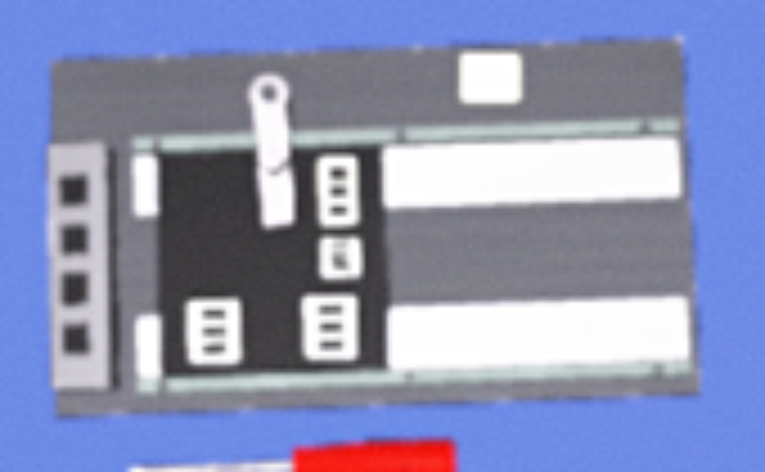

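The board is flat in the notches at (160–385, 145–375). The latch bar lies straight across it, from its pivot at (268, 92) to its end at (278, 222). The housing and screwdriver are where they were, so I'm handing in.

```bash
python3 -c "
from rig import bot
print(bot.hand_in())"
```

```text
the job is handed in; nothing more can be done
None
```

The board is home and flat in the notches, the latch bar lies straight across it, and the job was handed in with the arm clear at about 15 s; `hand_in()` returned no verdict.

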